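Draw the extruder plunger to its loading mark

ROBOT

A 6-joint arm with a two-finger parallel gripper is mounted at the origin on a cart in front of the work surface, level with it; the furniture and walls round the work are solid. World frame = base frame: x ahead of the robot, y to its left, z up, the work surface at z = 0. Lengths are in m, angles in rad, forces in N, time in s.
With the tool pointing down it reaches from about 0.4 to 0.925 m from the base axis. Payload 3.4 kg.
Tool frame: the origin (TCP) lies midway between the tips of the shut fingers; the grasp point (between the pads) lies 19 mm behind it; z points along the fingers, y is the line along which they close (so a half turn about z gives the same grasp; the last joint's range is limited). The gripper opens to 85 mm and grips with 20 to 120 N. Pads are 22 mm wide; open, the fingers measure 114 mm over their backs; the gripper's body (76 mm by 85 mm) begins 54 mm behind the grasp point. The pads swing forward as they close: fully open they stand 13 mm farther back than shut.
Start: joints at [-1.258, 0.307, 1.506, -0, 1.328, -0.073], TCP at [0.217, -0.533, 0.231] pointing down, gripper open.
Joint ranges: [-3.12, 3.12], [-1.05, 2.28], [0.14, 2.33], [-1.42, 4.57], [0.1, 2.73], [-2.68, 2.68]. Speed limits (rad/s): [2.57, 2.57, 3.14, 3.14, 3.14, 3.14].

INTERFACE

Orientations are given as a unit quaternion [x, y, z, w].
In Python, from workcell import r, imaging, hand_in gives the robot as it stands (r), with the cameras (imaging) and the job as plain functions.
- The arm moves only by the tool shift_gripper, called by a JSON object that holds its "api" and its "payload", one argument or row to a line. Schema: {"type":"object","properties":{"plan":{"type":"string"},"jaw":{"type":"number"},"only":{"type":"string"},"quiet":{"type":"boolean"},"lines":{"type":"string"}},"required":["plan"],"additionalProperties":false}. plan is a string of 1 to 10 rows, parted by a bar, with the numbers parted by commas; each row has 6 numbers: dx, dy, dz in parts of the range, where 1.0 means 0.25 m, then a rotation vector rx, ry, rz in parts of the range, where 1.0 means pi/2 rad; each row shifts and turns the commanded pose from where the row before left it, along the tool's axes as they then stand; what a row does not reach is not made up. A row lasts 1/10 s, in which the tool goes at most 0.05 m and 0.15 rad, less where a joint would pass 70% of its speed; a pose out of reach is approached as far as the arm can. jaw is the opening from 0.0 (shut) to 1.0 (fully open), set as the call begins (left out keeps the last). The fingers move at their own pace and stop on an object; the grip force is fixed at half the most. Time passes only in rows, so rows that do not move let the fingers close. The tool returns the time, the measured TCP pose, the force, the opening and the grip force at its end. only (a regular expression) keeps the lines of the reply that match it, lines (a string "A,B") keeps lines A to B, and quiet returns only ok. No shift or turn number may pass 1 either way. Input that does not fit is refused with a message, and nothing moves.
- r.read_state(): the state, without advancing time (a new reading comes with each control period).
- imaging.capture(name): name is "scene" or "top" or "wrist"; returns the picture (480x640x3 uint8, red, green, blue); there is no depth.
- imaging.camera_params(name): a dict with "K" (3x3 intrinsics, pixels), "k1" (the pictures are not rectified: a ray, as slopes to the right and down, at radius r is drawn at 1 + k1 r^2 times it, then the intrinsics apply), "R" (3x3) and "t" (3): a world point X has camera coordinates R X + t. Camera axes: x right, y down, z forward; pixel columns grow to the right and rows downward; lengths in m; the calibration is good to about 2 mm. A picture is of the moment at which its call begins: read the wrist's pose just before it. camera_params takes no time and is no camera call; for the wrist camera it gives the pose at the moment of the call.
- hand_in(): hands the job in; it is judged then, once.
The state is a dict: "clock": time; "qpos": joint angles; "qd": joint speeds; "tau": joint torques, N m; "position": TCP position; "tcp_rot": TCP orientation; "force": force on the tool from outside, world axes, zero at the start; "torque": the same for the moment, N m; "opening": opening from 0.0 (shut) to 1.0 (fully open); "gripper_force": force on a finger pad.
Only numpy, scipy, OpenCV 4.12 (cv2) and the standard library are available. Lean on these libraries where they do the work, as an engineer would, in place of code of your own. Each camera call takes 0.05 s, during which the arm holds its last target. There are 200 camera calls.

TASK

Get the clay extruder ready for loading: slide the blue tape roll up off the plunger knob and lay it flat, not dropped, in the middle of the cork mat. Then draw the plunger straight up by its black knob until half of the red band on the rod shows above the barrel, never well past it, and finish still holding it there, not pressed hard against the bore. The extruder stays standing where it is, never lifted or tipped, and the other things stay where they are.

Things in the scene. Friction and masses are not known exactly. Their poses are not given: they have to be found in the camera images.
- extruder: Small upright bench extruder, loose on the table but heavy (1.6 kg): round grey base 104 mm across and 25 mm high, aluminium barrel 36 mm across, steel flange 60 mm across and 10 mm thick at the top. 115 mm high without plunger. Origin: centre of the underside, z up along the barrel.
- barrel_mouth (a point): Centre of the barrel's mouth, level with the top face of the flange, 115 mm above the table. The bore is 21.6 mm wide and 90 mm deep from here, closed below.
- plunger: Loose plunger, 0.13 to 0.25 kg: steel rod 20 mm across and 96 mm long with a black cylindrical knob on top, 26 mm across and 36 mm high. Origin: centre of the rod's lower end; z up along the rod. At the start it rests on the bore's floor, the knob's underside 6 mm above the flange. Only sliding friction resists the pull; let go, it drops back.
- knob (a point): Middle of the plunger's knob, 116 mm above the rod's lower end; at the start 26 mm above the flange. The knob reaches 20 mm below to 16 mm above this point.
- red_band (a point): Middle of the red band round the plunger rod, 45 mm above the rod's lower end; the band is 20 mm wide along the rod. At the start it is hidden 45 mm below barrel_mouth.
- tape_roll: Roll of blue masking tape on a cardboard core, about 0.11 kg: 66 mm outside, hole 44 mm, 38 mm high. Origin: centre of its underside, z along its hole. At the start it lies loosely on the extruder's flange, round the knob, whose top stands 4 mm above it; grasp it across the outside.
- cork_mat: Round cork mat fixed to the table, 110 mm across, 6 mm thick; empty. Origin: centre of its underside.
- pink_pot: pot of glaze with a pink label and white lid, 61 mm wide, 73 high; a bystander. Origin: centre of its underside.
- green_pot: pot of glaze with a green label and white lid, 63 mm wide, 89 high; a bystander. Origin: centre of its underside.
- pale_stone: pale grey pebble, 44x50x25 mm; a bystander. Origin: centre of its underside.
- wood_rib: flat wooden shaping rib, 48x102x8 mm; a bystander. Origin: centre of its underside.
- small_bowl: small clay bowl, 68 mm wide, 36 high; a bystander. Origin: centre of its underside.

How it is judged:
On the way:
1. the tape roll lies flat on the cork mat, let go, and the plunger is still in its bore, not drawn to the band (horizontal distance between tape_roll and cork_mat below 0.02 m and z of tape_roll in the frame of cork_mat between 0.003 and 0.01 m and angle between tape_roll's own z axis and vertical below 0.1 rad and linear speed of tape_roll below 0.02 m/s and contact force between the fingers and tape_roll below 0.1 N and z of red_band in the frame of barrel_mouth below -0.03 m), for 0.2 s.
At the end, for the whole second after the job is handed in: Tape roll flat and released on the mat, centres within 20 mm. Gripper holds the plunger at rest (over 2 N), red band's middle within 8 mm of the mouth's height, aligned to the bore within 0.08 rad, under 10 N on the extruder, which stands flat (0.03 rad, 4 mm) (horizontal distance between tape_roll and cork_mat below 0.02 m and z of tape_roll in the frame of cork_mat between 0.003 and 0.01 m and angle between tape_roll's own z axis and vertical below 0.1 rad and linear speed of each of tape_roll, plunger below 0.02 m/s and contact force between the fingers and tape_roll below 0.1 N and z of red_band in the frame of barrel_mouth between -0.008 and 0.008 m and angle between the z axis of plunger and the z axis of extruder, either way round below 0.08 rad and contact force between the fingers and plunger above 2 N and contact force between plunger and extruder below 10 N and angle between extruder's own z axis and vertical below 0.03 rad and height (world z) of extruder below 0.004 m); the arm keeps its last pose, push and grip.
It fails at once if the plunger is drawn well past the band (band's middle over 20 mm above the mouth) (z of red_band in the frame of barrel_mouth above 0.02 m).
It fails at once if the extruder is lifted over 8 mm, tipped over 0.1 rad or shifted over 30 mm (height (world z) of extruder above 0.008 m or angle between extruder's own z axis and vertical above 0.1 rad or distance of extruder from where it was at the start of the episode above 0.03 m).
It fails at once if the tape roll is dropped (falling freely at over 0.7 m/s) (linear speed of tape_roll above 0.7 m/s and contact force between the fingers and tape_roll below 0.05 N).
It fails at once if a bystander is moved over 30 mm (distance of any of pink_pot, green_pot, pale_stone, wood_rib, small_bowl from where it was at the start of the episode above 0.03 m).
It also fails if it takes over 64 s, if anything falls off the work surface, if the arm or the gripper's body presses on something with over 40 N, if the wrist force passes 120 N, or if a joint passes its speed limit or range.

## Working session

There is one attempt and no reset: what is moved stays moved. The work goes in short steps, Python scripts to look and compute and a tool call to move; the robot and the scene stay as the last step left them, time stands still between calls to the robot, and variables do not carry over. Pictures are saved under pics/ and viewed, at most 10 in all, crops included, and the job is handed in when it is done.

```bash
ls; mkdir -p pics; python3 - <<'E'
from workcell import r, imaging, hand_in
import cv2
for n in("scene","top"):
    cv2.imwrite(f"pics/{n}0.png",imaging.capture(n)[:,:,::-1])
    p=imaging.camera_params(n);print(n,p)
s=r.read_state();print(s["position"],s["tcp_rot"],s["clock"],s["opening"])
E
```

```text
pics
workcell.py
scene {'K': array([[594.92459582,   0.        , 321.54014294],
       [  0.        , 594.92459582, 240.88830509],
       [  0.        ,   0.        ,   1.        ]]), 'k1': -0.11909001502424918, 'R': array([[ 0.7790111 , -0.62659054, -0.02293472],
       [-0.30136546, -0.34209664, -0.89002739],
       [ 0.54983685,  0.70025295, -0.45532983]]), 't': array([-0.3589714 ,  0.25066411,  1.5605216 ])}
top {'K': array([[438.58467865,   0.        , 321.78148138],
       [  0.        , 438.58467865, 237.94467871],
       [  0.        ,   0.        ,   1.        ]]), 'k1': 0.011810291161792906, 'R': array([[ 0.0207558 , -0.99943345,  0.02649501],
       [-0.98777639, -0.02459427, -0.15392505],
       [ 0.15448947, -0.0229763 , -0.98772724]]), 't': array([-0.01707989,  0.51242742,  1.085151  ])}
[ 0.21669263 -0.531929    0.23047533] [ 9.81354041e-01  1.92206626e-01 -1.07210920e-04 -9.21019237e-04] 0.1 0.9961397228085538
```

View pics/scene0.png

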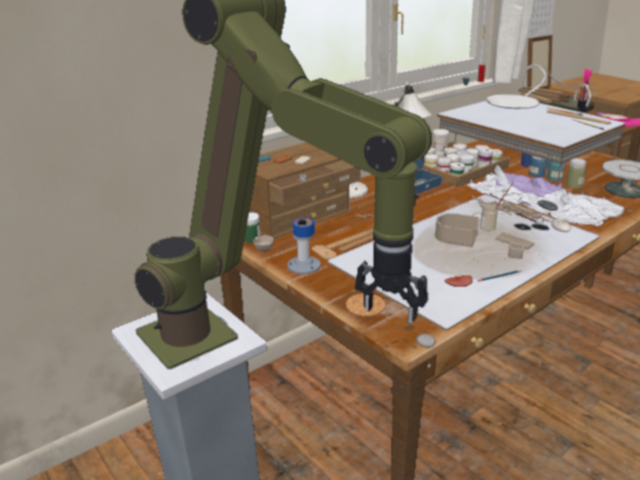

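View pics/top0.png

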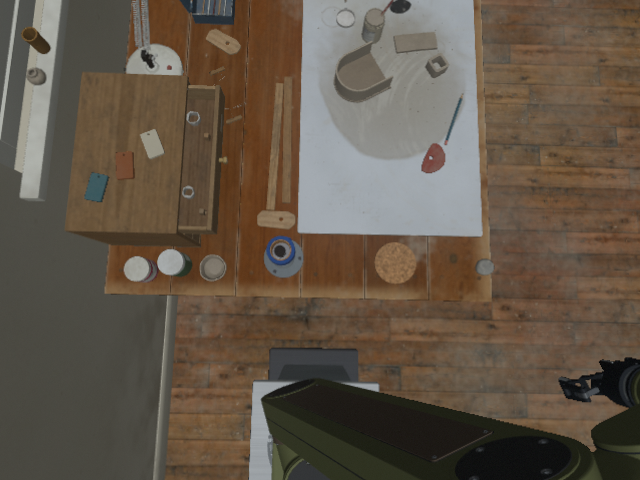

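The top view shows the tape roll near (281,250) on the extruder, the mat at (396,263), the pots at (140,268) and (174,262), the bowl at (212,267), and the stone at (485,267). In the scene view the tape is at (303,228) and the mat at (365,303). Next I'll fit cylinder silhouettes in both views.

```bash
cat > h.py <<'E'
import numpy as np,cv2
from scipy.optimize import least_squares
def proj(X,p):
    c=np.asarray(X)@p["R"].T+p["t"]; s=c[:,:2]/c[:,2:]
    s=s*(1+p["k1"]*(s**2).sum(1,keepdims=True))
    return s*[p["K"][0,0],p["K"][1,1]]+p["K"][:2,2]
a=np.linspace(0,2*np.pi,180)
def cyl(x,y,z,R,h): return np.vstack([np.c_[x+R*np.cos(a),y+R*np.sin(a),0*a+z+k] for k in(0,h)])
def bb(uv): return np.r_[uv.min(0),uv.max(0)]
def blob(im,lo,hi,roi):
    m=cv2.inRange(cv2.cvtColor(im,cv2.COLOR_RGB2HSV),np.array(lo),np.array(hi))
    k=np.zeros_like(m);x0,y0,x1,y1=roi;k[y0:y1,x0:x1]=m[y0:y1,x0:x1]
    n,l,st,_=cv2.connectedComponentsWithStats(k);i=1+st[1:,4].argmax();x,y,w,h,A=st[i]
    return np.array([x-.5,y-.5,x+w-.5,y+h-.5]),A
def fit(obs,R,h,x0):
    f=lambda v:np.concatenate([bb(proj(cyl(*v,R,h),p))-b for b,p in obs])
    s=least_squares(f,x0,loss="soft_l1");return s.x,s.fun if False else f(s.x)
E
python3 - <<'E'
from h import *
from workcell import r, imaging, hand_in
I={n:cv2.imread(f"pics/{n}0.png")[:,:,::-1].copy() for n in("scene","top")}
P={n:imaging.camera_params(n) for n in I}
B=((100,110,40),(128,255,255))
for nm,c,rois,R,h in(("tape",B,{"top":(255,230,310,285),"scene":(280,210,330,245)},.033,.038),("mat",((5,90,150),(20,200,255)),{"top":(370,238,422,288),"scene":(340,285,392,325)},.055,.006)):
    o=[]
    for n in I:
        b,A=blob(I[n],*c,rois[n]);print(nm,n,b,A);o.append((b,P[n]))
    x,e=fit(o,R,h,[.45,0,.1]);print(x.round(4),e.round(1))
big=[cv2.resize(I["scene"][190:340,230:400],None,fx=3.5,fy=3.5),]
t=cv2.resize(I["top"][220:300,240:430],None,fx=3.1,fy=3.1);
cv2.imwrite("pics/c1.png",cv2.cvtColor(big[0],cv2.COLOR_RGB2BGR));
E
```

```text
tape scene [292.5 219.5 313.5 237.5] 240
tape top [265.5 235.5 294.5 264.5] 253
[0.4671 0.0933 0.1111] [-0.4 -1.1  0.5  1.4 -0.2 -0.5  0.1  0.5]
mat scene [339.5 292.5 387.5 324.5] 744
mat top [407.5 269.5 409.5 273.5] 5
[ 0.4608 -0.1984 -0.0255] [  6.6   7.3  -2.5  -1.2 -35.7 -27.6   3.4   9.3]
```

The rows are not in the units I measure in: shifts go in shares of 0.25 m and turns go in shares of pi/2 rad. I convert before sending: -0.04 m is -0.16, 0.129 rad is 0.0821.

{"api": "shift_gripper", "payload": {
  "plan": "0,0,0,0,0,0.0821 | 0,0,0,0,0,0.0821 | 0,0,0,0,0,0.0821 | 0.16,0,0,0,0,0 | 0.16,0,0,0,0,0 | 0.16,0,0,0,0,0 | 0.16,-0.16,0,0,0,0 | 0.16,-0.16,0,0,0,0 | 0,-0.16,0,0,0,0 | 0,0,0,0,0,0"
}}

```text
clock: 1.1
position: [0.4076, -0.4158, 0.2303]
tcp_rot: [1.0, 0.002, -0.001, -0.003]
force: [0.1, 1.0, 0.5]
opening: 0.998
gripper_force: 0.0
```

```bash
python3 - <<'E'
from h import *
I=cv2.imread("pics/top0.png");H=cv2.cvtColor(I,cv2.COLOR_BGR2HSV)
for u in(360,370,373,377,381,390,400,411,416,420,430):print(u,H[263,u])
E
```

```text
360 [ 13 156  93]
370 [ 12 144  90]
373 [ 13 140  91]
377 [ 15 116 136]
381 [ 15 114 132]
390 [ 15 116 138]
400 [ 15 113 129]
411 [ 14 116 147]
416 [ 14 118 112]
420 [ 12 148  86]
430 [ 14 135 108]
```

Scaled: -0.05 m is -0.2, 0.02 m is 0.08.

{"api": "shift_gripper", "payload": {
  "plan": "0.08,-0.16,0,0,0,0 | 0.08,-0.2,-0.12,0,0,0 | 0,-0.2,-0.12,0,0,0 | 0,-0.2,0,0,0,0 | 0,0,0,0,0,0 | 0,0,0,0,0,0"
}}

```text
clock: 1.7
position: [0.4437, -0.2479, 0.2816]
tcp_rot: [1.0, 0.001, 0.0, 0.0]
force: [-0.5, -0.1, 0.9]
opening: 1.002
gripper_force: 0.0
```

```bash
python3 - <<'E'
from h import *
from workcell import r, imaging, hand_in
s=r.read_state();print(s["position"]);p=imaging.camera_params("wrist");im=imaging.capture("wrist")
np.savez("w1.npz",im=im,**p);cv2.imwrite("pics/w1.png",im[:,:,::-1]);print(p["R"].round(3),-p["R"].T@p["t"])
im=imaging.capture("scene");cv2.imwrite("pics/s1.png",im[:,:,::-1])
t=cv2.imread("pics/top0.png")[:,:,::-1].copy()
b,A=blob(t,(8,95,105),(20,128,255),(370,238,422,288));print(b,A)
pt=imaging.camera_params("top")
x,e=fit([(b,pt)],.055,.006,[.45,-.17,0]);print(x,e)
E
```

```text
[ 0.44369154 -0.24792989  0.28155437]
[[ 0.003 -1.     0.001]
 [-0.965 -0.003  0.264]
 [-0.264 -0.002 -0.965]] [ 0.51018355 -0.24926605  0.4231419 ]
[373.5 241.5 417.5 283.5] 1375
[ 0.45492125 -0.19618956  0.03001188] [ 0.4499528  -0.45419269 -0.44790618  0.4487513 ]
```

View pics/w1.png

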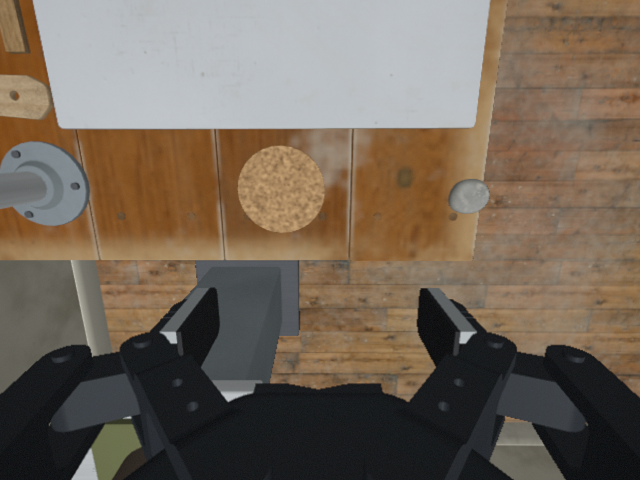

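The wrist view shows the mat at (281,189), spanning columns 238–325 and rows 146–233. The stone is at (469,196) and the extruder base is at the left edge.

```bash
python3 - <<'E'
from h import *
from workcell import r, imaging, hand_in
w=dict(np.load("w1.npz"));pt=imaging.camera_params("top")
H=cv2.cvtColor(w["im"],cv2.COLOR_RGB2HSV);print(H[190,260:275:5],H[190,225:236:5],H[135,281],H[240,281])
b,A=blob(w["im"],(8,95,150),(20,140,255),(225,135,340,245));print(b,A)
bt=np.array([373.5,241.5,417.5,283.5]);bw=np.array([238,145.5,325,233.])
for o in([(bt,pt),(bw,w)],[(bw,w)],):
    x,e=fit(o,.055,.006,[.45,-.2,0]);print(x.round(4),e.round(1))
s=cv2.imread("pics/s1.png");print(proj([[*x[:2],.006]],imaging.camera_params("scene")))
E
```

```text
[[ 16 112 164]
 [ 16 106 185]
 [ 17 110 176]] [[ 14 155 112]
 [ 14 162 118]
 [ 14 158 118]] [ 14 162 115] [ 16 120 147]
[237.5 145.5 324.5 232.5] 5660
[ 0.4556 -0.2041 -0.0012] [ 1.7  1.1 -0.3  0.8 -0.4 -0.4  0.1 -0.2]
[ 0.455  -0.2041 -0.0028] [-0.1  0.1  0.1 -0.1]
[[365.4862416  304.36578396]]
```

{"api": "shift_gripper", "payload": {
  "plan": "0,-0.2,0,0,0,0 | 0,-0.2,0,0,0,0 | 0,-0.2,0,0,0,0 | 0,-0.2,0,0,0,0 | 0,-0.2,0,0,0,0 | 0,-0.2,0,0,0,0 | 0,-0.12,0,0,0,0 | -0.12,0,0,0,0,0 | 0,0,0,0,0,0 | 0,0,0,0,0,0"
}}

```text
clock: 2.8
position: [0.4145, 0.0807, 0.2811]
tcp_rot: [1.0, -0.001, 0.0, 0.0]
force: [0.5, 0.7, -0.7]
opening: 1.001
gripper_force: 0.0
```

```bash
python3 - <<'E'
from h import *
from workcell import r, imaging, hand_in
p=imaging.camera_params("wrist");im=imaging.capture("wrist")
np.savez("w2.npz",im=im,**p);cv2.imwrite("pics/w2.png",im[:,:,::-1])
E
```

```text
(no output)
```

View pics/w2.png

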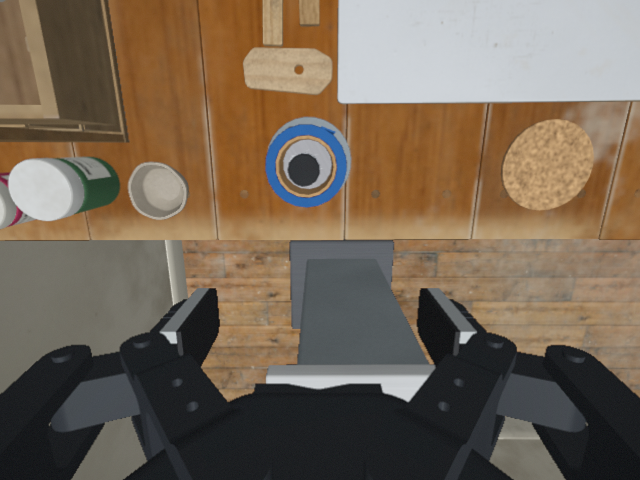

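The tape ring centre is about (308,163) and the black knob top about (304,169). The bowl at (159,190) is well clear.

```bash
python3 - <<'E'
from h import *
from workcell import r, imaging, hand_in
w=dict(np.load("w2.npz"));pt=imaging.camera_params("top");ps=imaging.camera_params("scene")
b,A=blob(w["im"],(100,110,40),(128,255,255),(255,105,365,220));print(b,A)
bk,Ak=blob(w["im"],(0,0,0),(179,255,60),(280,145,330,195));print("knob",bk,Ak)
bt=np.array([265.5,235.5,294.5,264.5]);bs=np.array([292.5,219.5,313.5,237.5])
for o in([(b,w),(bt,pt),(bs,ps)],[(b,w),(bt,pt)],[(b,w)]):
    x,e=fit(o,.033,.038,[.46,.09,.11]);print(x.round(4),e.round(1))
# knob top disc centre
T=cv2.imread("pics/top0.png")[:,:,::-1].copy();bkt,At=blob(T,(0,0,0),(179,255,60),(272,243,290,262));print(bkt,At)
o=[(bk,w),(bkt,pt)];
f=lambda v:np.concatenate([bb(proj(cyl(*v,.013,0),p))-q for q,p in o])
s=least_squares(f,[.46,.09,.15]);print(s.x,s.fun.round(1))
f=lambda v:bb(proj(cyl(*v,.157,.013,0),w))-bk
s=least_squares(f,[.46,.09]);print(s.x,s.fun.round(1))
# base bbox via wrist w1? mat in w2
H=cv2.cvtColor(w["im"],cv2.COLOR_RGB2HSV)
bm,A=blob(w["im"],(8,90,140),(20,145,255),(495,110,600,220));print("mat",bm,fit([(bm,w)],.055,.006,[.45,-.2,0]))
E
```

```text
[265.5 124.5 346.5 206.5] 2194
knob [288.5 153.5 318.5 185.5] 733
[0.4646 0.0888 0.1111] [-0.9 -1.1 -0.1  0.5  1.7  0.6  2.   1.6 -0.2 -0.4  0.8  2.2]
[0.4645 0.0888 0.1089] [-0.4 -0.7 -0.3  0.2  1.8  0.8  2.   1.8]
[0.4642 0.0886 0.1073] [ 0.2 -0.2 -0.2  0.2]
[274.5 245.5 284.5 256.5] 92
[0.4620439  0.09103492 0.14521763] [-1.3 -0.3  0.4 -0.   0.6  0.5  1.9  0.7]
[0.46266744 0.0901828 ] [-1.5 -0.8  1.5  0.9]
mat [494.5 109.5 599.5 219.5] (array([ 0.45931687, -0.16623274,  0.05405183]), array([-2.03058883,  1.70293119,  1.70378687, -2.70716999]))
```

Scaled: 0.04 m is 0.16, -0.008 m is -0.032.

{"api": "shift_gripper", "payload": {
  "plan": "0.12,-0.032,0,0,0,0 | 0.08,0,0.04,0,0,0 | 0,0,0.16,0,0,0 | 0,0,0.16,0,0,0 | 0,0,0.12,0,0,0 | 0,0,0.08,0,0,0 | 0,0,0.08,0,0,0 | 0,0,0.04,0,0,0 | 0,0,0,0,0,0 | 0,0,0,0,0,0",
  "jaw": 1.0
}}

```text
clock: 3.85
position: [0.465, 0.0891, 0.1117]
tcp_rot: [1.0, -0.001, 0.0, -0.0]
force: [0.6, -0.0, -0.1]
opening: 1.0
gripper_force: 0.0
```

```bash
python3 - <<'E'
from h import *
from workcell import r, imaging, hand_in
p=imaging.camera_params("wrist");im=imaging.capture("wrist")
np.savez("w3.npz",im=im,**p);cv2.imwrite("pics/w3.png",im[:,:,::-1])
E
```

```text
(no output)
```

View pics/w3.png

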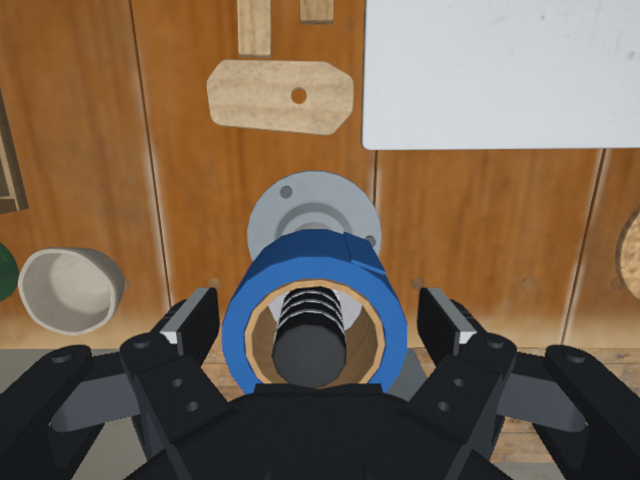

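The tape (centre ~(315,330)) sits between the open fingers and the knob top is at (309,350), so I'm closing now.

{"api": "shift_gripper", "payload": {
  "plan": "0,0,0,0,0,0 | 0,0,0,0,0,0 | 0,0,0,0,0,0 | 0,0,0,0,0,0 | 0,0,0,0,0,0 | 0,0,0,0,0,0 | 0,0,0,0,0,0 | 0,0,0,0,0,0",
  "jaw": 0.0
}}

```text
clock: 4.7
position: [0.4651, 0.0896, 0.113]
tcp_rot: [1.0, 0.0, 0.002, 0.0]
force: [0.2, -0.5, 5.5]
opening: 0.768
gripper_force: 65.5
```

{"api": "shift_gripper", "payload": {
  "plan": "0,0,-0.04,0,0,0 | 0,0,-0.04,0,0,0 | 0,0,0,0,0,0"
}}

```text
clock: 5.0
position: [0.4653, 0.0898, 0.1333]
tcp_rot: [1.0, -0.0, 0.002, -0.0]
force: [0.6, -0.5, -0.9]
opening: 0.768
gripper_force: 66.6
```

Scaled: -0.03 m is -0.12.

{"api": "shift_gripper", "payload": {
  "plan": "0,0,-0.12,0,0,0 | 0,0,-0.12,0,0,0 | 0,0,0,0,0,0 | 0,0,0,0,0,0"
}}

```text
clock: 5.4
position: [0.4642, 0.0896, 0.1919]
tcp_rot: [1.0, -0.0, 0.001, -0.0]
force: [0.4, 0.3, -1.1]
opening: 0.767
gripper_force: 67.3
```

```bash
python3 - <<'E'
from h import *
from workcell import r, imaging, hand_in
p=imaging.camera_params("scene");im=imaging.capture("scene")
cv2.imwrite("pics/s2.png",cv2.resize(im[150:330,220:420],None,fx=3.3,fy=3.3)[:,:,::-1])
E
```

```text
(no output)
```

View pics/s2.png

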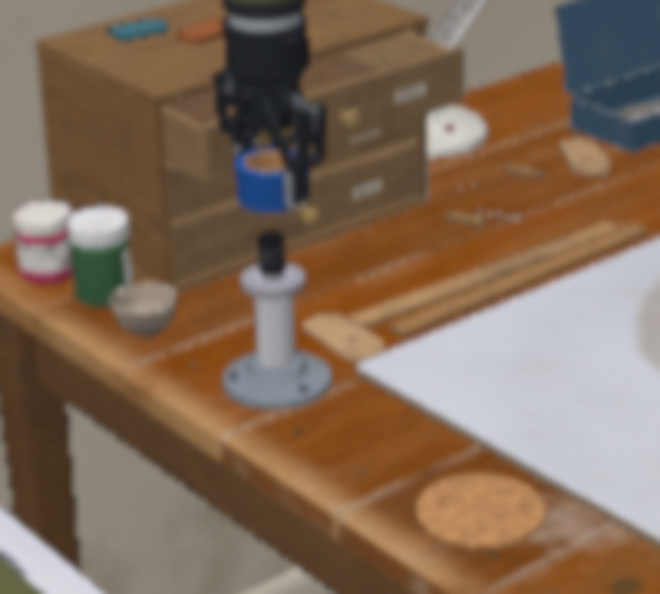

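The crop shows the tape clear above the knob, in the fingers at (270,180), with the extruder standing and the mat at (480,510).

Scaled: 0.05 m is 0.2, -0.009 m is -0.036.

{"api": "shift_gripper", "payload": {
  "plan": "0,0.2,0,0,0,0 | 0,0.2,0,0,0,0 | 0,0.2,0,0,0,0 | 0,0.2,0,0,0,0 | 0,0.2,0,0,0,0 | -0.036,0.176,0,0,0,0 | 0,0,0.16,0,0,0 | 0,0,0.16,0,0,0 | 0,0,0.16,0,0,0 | 0,0,0,0,0,0"
}}

```text
clock: 6.45
position: [0.4493, -0.2018, 0.0656]
tcp_rot: [1.0, -0.0, -0.006, -0.004]
force: [-1.0, 0.7, -2.3]
opening: 0.772
gripper_force: 67.6
```

{"api": "shift_gripper", "payload": {
  "plan": "0,0,0.08,0,0,0 | 0,0,0.08,0,0,0 | 0,0,0.04,0,0,0 | 0,0,0.02,0,0,0 | 0,0,0,0,0,0 | 0,0,0,0,0,0"
}}

```text
clock: 7.05
position: [0.4555, -0.2047, 0.0172]
tcp_rot: [1.0, -0.0, 0.001, 0.0]
force: [0.1, -0.1, -1.1]
opening: 0.768
gripper_force: 67.6
```

```bash
python3 - <<'E'
from h import *
from workcell import r, imaging, hand_in
p=imaging.camera_params("wrist");im=imaging.capture("wrist");np.savez("w4.npz",im=im,**p)
cv2.imwrite("pics/w4.png",im[:,:,::-1])
E
```

```text
(no output)
```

View pics/w4.png

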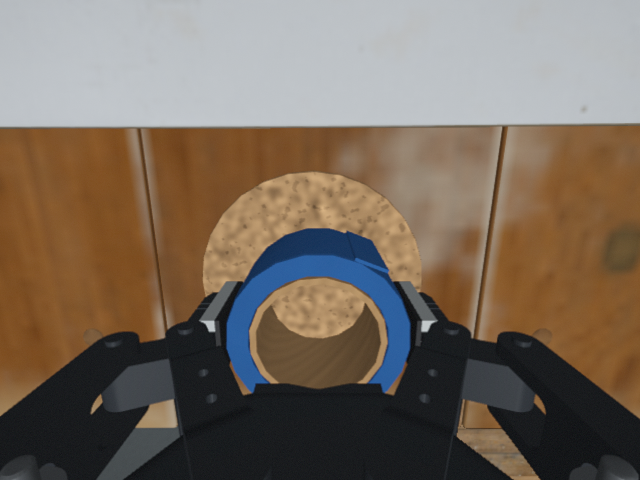

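The tape hangs level over the mat (mat columns 203–421, tape 228–410), so it is well centred; lowering it now.

Scaled: 0.005 m is 0.02, 0.003 m is 0.012.

{"api": "shift_gripper", "payload": {
  "plan": "0,0,0.02,0,0,0 | 0,0,0.012,0,0,0 | 0,0,0,0,0,0 | 0,0,0,0,0,0"
}}

```text
clock: 7.5
position: [0.4548, -0.2044, 0.0083]
tcp_rot: [1.0, -0.0, -0.0, -0.0]
force: [-0.2, 0.3, 0.1]
opening: 0.769
gripper_force: 67.6
```

{"api": "shift_gripper", "payload": {
  "plan": "0,0,0.008,0,0,0 | 0,0,0,0,0,0 | 0,0,0,0,0,0"
}}

```text
clock: 7.8
position: [0.4548, -0.2044, 0.0063]
tcp_rot: [1.0, -0.0, -0.0, -0.0]
force: [-0.4, -0.1, -1.6]
opening: 0.772
gripper_force: 67.6
```

{"api": "shift_gripper", "payload": {
  "plan": "0,0,0.008,0,0,0 | 0,0,0,0,0,0 | 0,0,0,0,0,0"
}}

```text
clock: 8.1
position: [0.4549, -0.2044, 0.0043]
tcp_rot: [1.0, -0.0, -0.0, -0.0]
force: [0.3, 0.9, -1.8]
opening: 0.769
gripper_force: 67.7
```

Scaled: 0.001 m is 0.004.

{"api": "shift_gripper", "payload": {
  "plan": "0,0,0.004,0,0,0 | 0,0,0,0,0,0 | 0,0,0,0,0,0"
}}

```text
clock: 8.4
position: [0.4549, -0.2045, 0.0041]
tcp_rot: [1.0, -0.0, 0.0, 0.0]
force: [-1.0, 1.0, 5.5]
opening: 0.766
gripper_force: 68.3
```

{"api": "shift_gripper", "payload": {
  "plan": "0,0,0.004,0,0,0 | 0,0,0,0,0,0 | 0,0,0,0,0,0"
}}

```text
clock: 8.7
position: [0.4549, -0.2045, 0.004]
tcp_rot: [1.0, -0.0, 0.0, 0.0]
force: [-4.6, 1.2, 16.0]
opening: 0.77
gripper_force: 69.1
```

Scaled: -0.001 m is -0.004.

{"api": "shift_gripper", "payload": {
  "plan": "0,0,-0.004,0,0,0 | 0,0,0,0,0,0"
}}

```text
clock: 8.9
position: [0.4551, -0.2046, 0.004]
tcp_rot: [1.0, -0.0, 0.0, 0.0]
force: [-1.6, 0.4, 9.0]
opening: 0.771
gripper_force: 68.4
```

{"api": "shift_gripper", "payload": {
  "plan": "0,0,0,0,0,0 | 0,0,0,0,0,0 | 0,0,0,0,0,0 | 0,0,0,0,0,0 | 0,0,0,0,0,0 | 0,0,0,0,0,0 | 0,0,0,0,0,0",
  "jaw": 1.0
}}

```text
clock: 9.6
position: [0.4549, -0.2044, 0.0033]
tcp_rot: [1.0, -0.0, -0.0, -0.0]
force: [0.0, -0.2, -0.4]
opening: 1.004
gripper_force: 0.0
```

{"api": "shift_gripper", "payload": {
  "plan": "0,0,-0.08,0,0,0 | 0,0,-0.12,0,0,0 | 0,0,-0.16,0,0,0 | 0,0,-0.2,0,0,0 | 0,0,-0.2,0,0,0 | 0,0,-0.2,0,0,0 | 0,0,0,0,0,0 | 0,0,0,0,0,0"
}}

```text
clock: 10.4
position: [0.4555, -0.2048, 0.2448]
tcp_rot: [1.0, -0.0, 0.002, 0.001]
force: [-0.3, 0.2, -0.6]
opening: 0.999
gripper_force: 0.0
```

```bash
python3 - <<'E'
from h import *
from workcell import r, imaging, hand_in
p=imaging.camera_params("wrist");im=imaging.capture("wrist");np.savez("w5.npz",im=im,**p)
b,A=blob(im,(100,110,40),(128,255,255),(0,0,640,480));print(b,A)
print(fit([(b,p)],.033,.038,[.455,-.204,.006]))
T=imaging.capture("top");bt,A=blob(T,(100,110,40),(128,255,255),(360,230,430,295));print(bt,A,fit([(bt,imaging.camera_params("top")),(b,p)],.033,.038,[.455,-.204,.006]))
cv2.imwrite("pics/w5.png",im[:,:,::-1])
E
```

```text
[286.5 178.5 347.5 241.5] 1267
(array([ 0.45274968, -0.20600148, -0.00617443]), array([ 0.09123224, -0.09473554, -0.09126953,  0.08999964]))
[385.5 253.5 406.5 274.5] 112 (array([ 0.45238247, -0.2059642 , -0.00815248]), array([-1.70844703, -2.63242424,  5.26542793,  2.8796003 ,  0.22599546,
        0.06625739, -0.29322833, -0.08207911]))
```

View pics/w5.png

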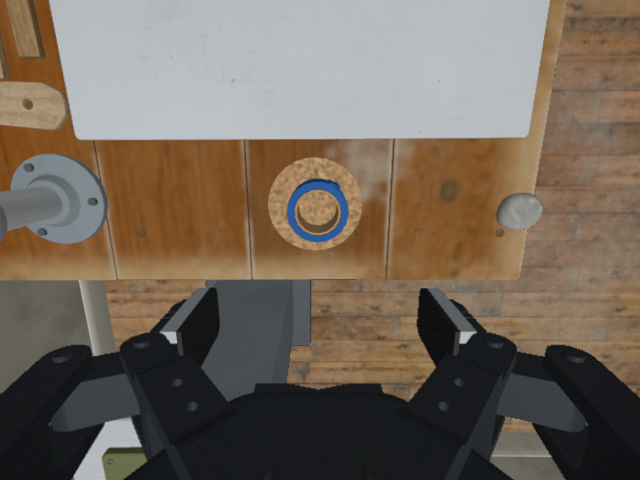

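The tape lies flat on the mat (ring at (318,211), mat at (315,204)), released and centred. Next I'm going back to the knob.

Scaled: -0.05 m is -0.2, -0.045 m is -0.18.

{"api": "shift_gripper", "payload": {
  "plan": "0,-0.2,0,0,0,0 | 0,-0.2,0,0,0,0 | 0,-0.2,0,0,0,0 | 0,-0.2,0,0,0,0 | 0,-0.2,0,0,0,0 | 0,-0.18,0,0,0,0 | -0.12,0,0,0,0,0 | 0,0,0,0,0,0 | 0,0,0,0,0,0 | 0,0,0,0,0,0"
}}

```text
clock: 11.5
position: [0.425, 0.0901, 0.2424]
tcp_rot: [1.0, -0.0, -0.001, 0.0]
force: [0.0, -0.3, -0.7]
opening: 0.999
gripper_force: 0.0
```

```bash
python3 - <<'E'
from h import *
from workcell import r, imaging, hand_in
p=imaging.camera_params("wrist");im=imaging.capture("wrist")
np.savez("w6.npz",im=im,**p);c=proj([[.463,.09,.157]],p)[0].astype(int);print(c)
x0,y0=c-60
cv2.imwrite("pics/w6.png",cv2.resize(im[y0:y0+140,x0:x0+140],None,fx=4,fy=4)[:,:,::-1]);print(x0,y0)
print(im[c[1]-30:c[1]+31:3,c[0]].mean(1).astype(int),im[c[1],c[0]-30:c[0]+31:3].mean(1).astype(int))
E
```

```text
[315 188]
255 128
[173 173 205 177  73  52  54  54  52  52  52  55  56  54  57  53  55 175
 175 172 152] [173 176 174 175  75  52  54  52  53  58  52  54  55  55  53  51 133 169
 172 171 173]
```

View pics/w6.png

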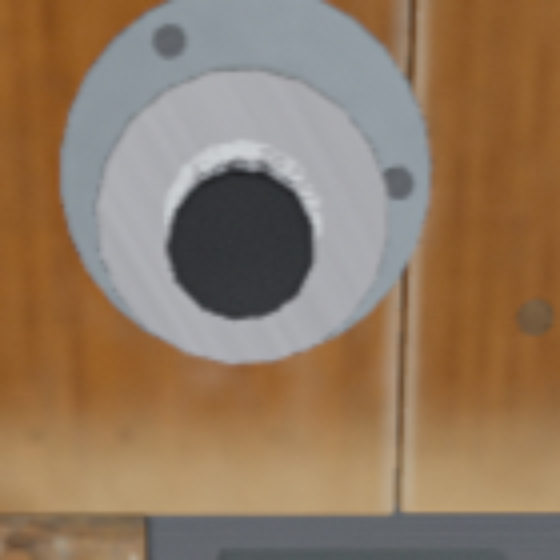

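The knob's top disc centre in the crop, (240,244), maps to full-image (315.1,188.9), which matches the prediction for (0.463,0.090). I'll use the tape held in w4 to check the hand-eye lateral bias.

```bash
python3 - <<'E'
from h import *
w=dict(np.load("w4.npz"));b,A=blob(w["im"],(100,110,40),(128,255,255),(200,200,440,380));print(b)
# held tape: TCP (.4555,-.2047,.0172), bottom ~TCP+.002
f=lambda v:(lambda q:[q[0]-b[0],q[1]-b[1],q[2]-b[2]])(bb(proj(cyl(v[0],v[1],.0192,.033,.038),w)))
s=least_squares(f,[.455,-.204]);print(s.x-[.4555,-.2047],np.round(s.fun,1))
w=dict(np.load("w6.npz"))
bk=np.array([255+167/4,128+168/4,255+314/4,128+319/4])-.5
bf=np.array([255+97/4,128+68/4,255+386/4,128+363/4])-.5
for q,R,z in((bk,.013,.157),(bf,.03,.115)):
    s=least_squares(lambda v:bb(proj(cyl(*v,z,R,0),w))-q,[.46,.09]);print(s.x,s.fun.round(1))
E
```

```text
[225.5 228.5 410.5 379.5]
[-0.00134708 -0.00171924] [-2.5  0.5  2.5]
[0.46310054 0.09058377] [-0.7 -0.2  0.7  0.3]
[0.46267644 0.09074771] [-1.2 -0.7  1.2  0.8]
```

Scaled: 0.04 m is 0.16, -0.002 m is -0.008.

{"api": "shift_gripper", "payload": {
  "plan": "0.16,-0.008,0,0,0,0 | 0,0,0.16,0,0,0 | 0,0,0.16,0,0,0 | 0,0,0.08,0,0,0 | 0,0,0.06,0,0,0 | 0,0,0.028,0,0,0 | 0,0,0,0,0,0 | 0,0,0,0,0,0",
  "jaw": 1.0
}}

```text
clock: 12.35
position: [0.4659, 0.0923, 0.1218]
tcp_rot: [1.0, -0.001, 0.001, -0.0]
force: [-0.4, -0.2, 0.0]
opening: 1.0
gripper_force: 0.0
```

{"api": "shift_gripper", "payload": {
  "plan": "0,0,0,0,0,0 | 0,0,0,0,0,0 | 0,0,0,0,0,0 | 0,0,0,0,0,0 | 0,0,0,0,0,0 | 0,0,0,0,0,0 | 0,0,0,0,0,0 | 0,0,0,0,0,0 | 0,0,0,0,0,0 | 0,0,0,0,0,0",
  "jaw": 0.0
}}

```text
clock: 13.35
position: [0.4654, 0.0926, 0.122]
tcp_rot: [1.0, -0.0, 0.001, -0.0]
force: [-0.6, -0.3, 6.1]
opening: 0.288
gripper_force: 58.9
```

Scaled: -0.005 m is -0.02.

{"api": "shift_gripper", "payload": {
  "plan": "0,0,-0.02,0,0,0 | 0,0,-0.02,0,0,0 | 0,0,0,0,0,0 | 0,0,0,0,0,0"
}}

```text
clock: 13.75
position: [0.4648, 0.0926, 0.1314]
tcp_rot: [1.0, -0.0, -0.0, -0.0]
force: [-0.5, 0.5, -1.5]
opening: 0.284
gripper_force: 58.9
```

{"api": "shift_gripper", "payload": {
  "plan": "0,0,-0.02,0,0,0 | 0,0,-0.02,0,0,0 | 0,0,0,0,0,0 | 0,0,0,0,0,0"
}}

```text
clock: 14.15
position: [0.465, 0.0926, 0.1416]
tcp_rot: [1.0, -0.0, 0.0, -0.0]
force: [-0.1, 0.1, -1.5]
opening: 0.286
gripper_force: 58.9
```

Scaled: -0.005 m is -0.02, -0.003 m is -0.012.

{"api": "shift_gripper", "payload": {
  "plan": "0,0,-0.02,0,0,0 | 0,0,-0.02,0,0,0 | 0,0,-0.02,0,0,0 | 0,0,-0.02,0,0,0 | 0,0,-0.012,0,0,0 | 0,0,-0.008,0,0,0 | 0,0,0,0,0,0 | 0,0,0,0,0,0 | 0,0,0,0,0,0"
}}

```text
clock: 15.05
position: [0.4648, 0.0925, 0.1662]
tcp_rot: [1.0, -0.0, -0.0, 0.0]
force: [0.7, -0.2, -2.0]
opening: 0.286
gripper_force: 58.9
```

```bash
python3 - <<'E'
from h import *
from workcell import r, imaging, hand_in
p=imaging.camera_params("scene");im=imaging.capture("scene");q=imaging.camera_params("wrist");w=imaging.capture("wrist");np.savez("w7.npz",im=w,**q);np.savez("s7.npz",im=im,**p)
c=proj([[.465,.092,z] for z in(.115,.125,.166)],p);print(c)
a=cv2.resize(im[185:285,265:345],(480,600),interpolation=cv2.INTER_CUBIC);b=cv2.resize(w[200:480,220:420],(320,448))
o=np.zeros((600,800,3),np.uint8);o[:,:480]=a;o[:448,480:]=b
cv2.imwrite("pics/c7.png",o[:,:,::-1])
E
```

```text
[[302.98963719 233.30840088]
 [302.86887488 230.38664184]
 [302.36861088 218.25591814]]
```

View pics/c7.png

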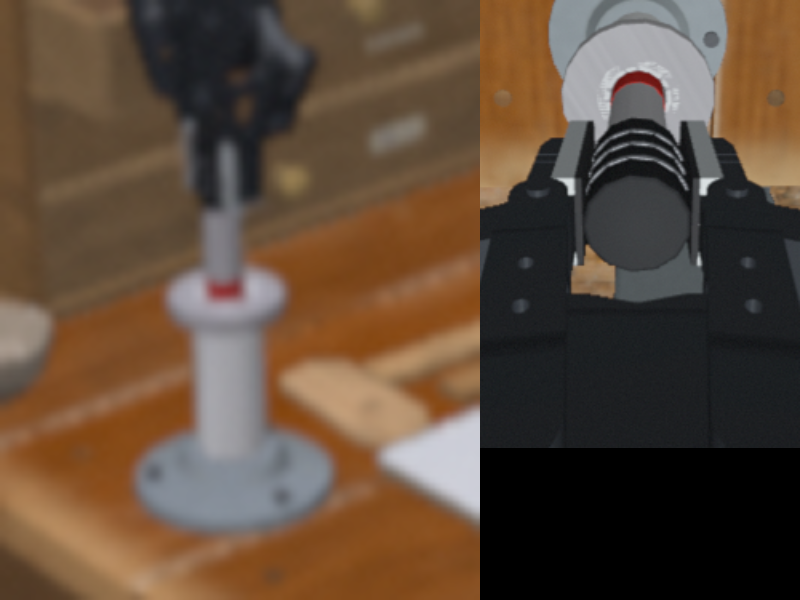

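The red band shows at crop rows 281–301, which is about 10 mm above the mouth. TCP travel of 44 mm agrees, side forces are small and the extruder stands flat.

```bash
python3 -c "
from workcell import r, imaging, hand_in
s=r.read_state();print(s['position'],s['force'],s['gripper_force']);print(hand_in())"
```

```text
[0.46475061 0.09256266 0.16614571] [ 0.12930965 -0.02194253 -1.35734944] 58.90934816929075
the job is handed in; nothing more can be done
None
```

The job is handed in (no verdict was returned): the tape roll lies flat and released, about 2 mm from the middle of the cork mat, and the gripper still holds the plunger by its knob with about half the red band showing and under 1 N of side force; the extruder is still standing.

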